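Work a seized locker bolt free and open the sliding cover

ROBOT

A 7-joint arm with a two-finger parallel gripper is mounted at the origin on a cart in front of the work surface, level with it; the furniture and walls round the work are solid. World frame = base frame: x ahead of the robot, y to its left, z up, the work surface at z = 0. Lengths are in m, angles in rad, forces in N, time in s.
With the tool pointing down it reaches from about 0.375 to 0.925 m from the base axis. Payload 3.1 kg.
Tool frame: the origin (TCP) lies between the finger pads; the fingertips stand 19 mm ahead of it and the grasp point (between the pads) is the TCP; z points along the fingers, y is the direction in which the jaws open and shut (so a half turn about z gives the same grasp; the last joint's range is limited). The gripper opens to 85 mm and grips with 20 to 120 N. Pads are 22 mm wide; open, the fingers measure 114 mm over their backs; the gripper's body (76 mm by 85 mm) begins 54 mm behind the grasp point. The pads swing forward as they close: fully open they stand 13 mm farther back than shut.
Start: joints at [-1.254, 0.383, 0.044, 1.598, -0.018, 1.161, -0.05], TCP at [0.262, 0.595, 0.25] pointing down, gripper open.
Joint ranges: [-2.61, 2.61], [-0.41, 2.15], [-1.48, 1.57], [0, 2.5], [-1.57, 4.71], [0.05, 1.97], [-2.85, 2.85]. Speed limits (rad/s): [2.79, 2.79, 3.14, 3.14, 3.14, 3.14, 3.14].

INTERFACE

Orientations are given as a unit quaternion [x, y, z, w].
In Python, from bench import move_ptp, movel, move_j, move_gripper, pause, inverse_kinematics, read_camera, camera_params, MotionError, sign_off, look_for, tip_of, read_time_s, read_qpos, read_joint_vel, read_effort, read_eef_pos, read_tcp_rot, read_ft_force, read_ft_torque, read_finger_gap gives the robot as it stands. Calls block until the motion is done:
- move_ptp(position, orientation): joint-space move of the TCP to a pose.
- movel(position, orientation=None, speed=0.15): straight line of the TCP; orientation=None keeps the orientation; speed is the mean speed in m/s.
- move_j(angles): joint-space move.
- move_gripper(opening, effort=None): finger opening in m; effort is the grip in N (None keeps the last); returns when the fingers have stopped.
- pause(seconds).
- inverse_kinematics(position, orientation): joint angles nearest the present ones, or None.
- read_camera(name): name is "side" or "top" or "wrist"; returns the picture (480x640x3 uint8, red, green, blue); there is no depth.
- camera_params(name): a dict with "K" (3x3 intrinsics, pixels), "camera_from_world" (4x4, takes a point from world to camera coordinates). Camera axes: x right, y down, z forward; pixel columns grow to the right and rows downward; lengths in m; the calibration is good to about 2 mm. A picture is of the moment at which its call begins: read the wrist's pose just before it. camera_params takes no time and is no camera call; for the wrist camera it gives the pose at the moment of the call.
A pose or a line that the arm cannot do raises MotionError and nothing moves.
- sign_off(): hands the job in, once; it reports no verdict.
Trained networks look in the newest picture that a camera, given by its name, has taken for a name from the list of things; names that differ only in an ending like _2 or _b are one class to them, and where a whole thing is asked for, a point or a joint stands for the part that bears it (a point fixed in the world has none). Each returns a list of dicts, best first, with "confidence" (0 to 1); they miss things now and then, are a little off and sometimes report something else, mostly with a low value. They report only what shows in the picture. A call takes as long as a camera call.
- look_for(camera, name): "at" ([column, row] in pixels, amid what is visible of it).
- tip_of(camera, name): "at" ([column, row] in pixels: a listed point, or the origin of a listed thing).
Readings, each from a call of its own:
- read_time_s(): time.
- read_qpos(): joint angles.
- read_joint_vel(): joint speeds.
- read_effort(): joint torques, N m.
- read_eef_pos(): TCP position.
- read_tcp_rot(): TCP orientation.
- read_ft_force(): force on the tool from outside, world axes, zero at the start.
- read_ft_torque(): the same for the moment, N m.
- read_finger_gap(): finger opening in m.
Only numpy, scipy, OpenCV 4.12 (cv2) and the standard library are available. Lean on these libraries where they do the work, as an engineer would, in place of code of your own. Each camera call takes 0.05 s, during which the arm holds its last target.

TASK

The rusty slide bolt on the grey sample locker has seized. Work it loose with short back-and-forth strokes until it runs, draw it fully back out of the cover, then slide the blue cover fully open, and let go. Leave the things standing round the locker where they are.

Things in the scene. Friction and masses are not known exactly. Their poses are not given: they have to be found in the camera images.
- locker: Grey steel locker fixed to the worktop, 236 (its x) by 260 mm (its y), deck top 70 mm high. Origin: on the worktop near the middle of its footprint; -x is the front, z up. The rusty bolt lies along y on the left (+y) half of the deck; the blue cover over the front right quarter. While the bolt is withdrawn less than 44 mm its nose sits in the cover's keep and locks the cover.
- bolt (a joint): Bolt withdrawal, m, along locker +y: starts within 4 mm of 0 (shot), 0.070 fully drawn. Drags 4 N (+20 N per m/s). Seized: drawn, it jams solid at three places in turn, varying, between 10 and 42 mm; pulling harder never passes. Each jam clears only by backing off 10 to 12 mm from it (later ones stop dead after 11: enough; 5 is too little). Then it runs to the end stop. Stays where left.
- bolt_grip (a point): On the axis of the bolt's upright round handle, 130 mm above the worktop: middle of the dark plain cylinder, 20 mm in diameter, from 107 to 151 mm high (23 mm cap to 155 mm). Below it a collar and the housing (cheeks to 93 mm, bridge on the cover side to 102 mm). Moves with the bolt; axes as the locker's, y is the drawing direction.
- cover (a joint): Opening of the blue sliding cover in m along locker +x (away from the front): 0 shut, 0.090 fully open (end stop). Drags with about 2 N (plus 8 N per m/s) and stays where it is left.
- cover_grip (a point): Middle of the black grip bar on the cover, 107 mm above the worktop: bar 58 mm long along locker y, 14 mm thick along x, 22 mm high (96 to 118 mm), on two legs; cover plate top at 77 mm. The keep for the bolt nose, up to 105 mm high, begins 54 mm to the +y side. Moves with the cover; axes as the locker's.
- objective_can: Black round can, 36 mm in diameter, 54 mm high, standing right of the locker; origin under its centre. To be left alone.
- beaker: Small clear beaker, 45 mm in diameter, 59 mm high, standing right of the locker; origin under its centre. To be left alone.
- marker: White and blue marker pen, 136 mm long, 16 mm thick, lying right of the locker; origin under its middle. To be left alone.
- corner_post (a point): Foot, at worktop height, of the grey upright post (about 50 mm square, up past 1 m) that stands at the worktop's near left corner; a crossbeam runs from it along the worktop's front edge, its underside about 0.67 m above the worktop. The arm starts on the left of this post and must pass it folded in (about 0.30 m from the base axis, 0.26 m high).

How it is judged:
On the way:
1. the bolt has been worked free and drawn fully back, at least 62 of its 70 mm (value of joint bolt above 0.062 m), for 0.2 s.
At the end, for the whole second after the job is handed in: The bolt is drawn back at least 60 of its 70 mm and the cover is open at least 80 of its 90 mm, both at rest (value of joint bolt above 0.06 m and value of joint cover above 0.08 m and velocity of joint each of cover, bolt below 0.01 m/s); the robot touches nothing.
It fails at once if a bystander (black can, beaker, marker) is moved by more than 30 mm (distance of any of objective_can, beaker, marker from where it was at the start of the episode above 0.03 m).
It also fails if it takes over 48 s, if anything falls off the work surface, if the arm or the gripper's body presses on something with over 40 N, if the wrist force passes 120 N, or if a joint passes its speed limit or range.

## Working session

There is one attempt and no reset: what is moved stays moved. The work goes in short steps, each a Python script; the robot and the scene stay as the last script left them, time stands still between calls to the robot, and variables do not carry over. Pictures are saved under pics/ and viewed, and the job is handed in when it is done.

```bash
ls; mkdir -p pics
python3 - <<'E'
from bench import *
import cv2, numpy as np
print(read_time_s(), read_eef_pos(), read_tcp_rot(), read_finger_gap())
for c in ["side","top","wrist"]:
    im=read_camera(c); cv2.imwrite(f"pics/{c}0.png",im[:,:,::-1])
    P=camera_params(c); print(c,np.round(P["K"],1).tolist(),np.round(P["camera_from_world"],3).tolist())
for c in ["side","top"]:
    for n in ["locker","bolt_grip","cover_grip","corner_post","objective_can","beaker","marker"]:
        print(c,n,tip_of(c,n)[:2])
print(read_time_s())
E
```

```text
pics
0.0 [0.26160758 0.59404401 0.24885711] [ 2.05892777e-01  9.78573653e-01 -1.31653278e-03 -1.90237731e-04] 0.0850850954941285
side [[607.2, 0.0, 322.8], [0.0, 607.2, 245.8], [0.0, 0.0, 1.0]] [[0.856, -0.517, 0.005, -0.5], [-0.189, -0.321, -0.928, 0.123], [0.481, 0.794, -0.373, 1.31], [0.0, 0.0, 0.0, 1.0]]
top [[458.9, 0.0, 321.0], [0.0, 458.9, 237.3], [0.0, 0.0, 1.0]] [[-0.133, -0.991, 0.006, -0.146], [-0.908, 0.12, -0.401, 0.47], [0.396, -0.059, -0.916, 0.924], [0.0, 0.0, 0.0, 1.0]]
wrist [[373.5, 0.0, 316.9], [0.0, 373.5, 236.6], [0.0, 0.0, 1.0]] [[0.403, 0.915, -0.0, -0.649], [0.88, -0.388, 0.272, -0.036], [0.249, -0.11, -0.962, 0.378], [0.0, 0.0, 0.0, 1.0]]
side locker [{'at': [352.1, 301.9], 'confidence': 0.9}]
side bolt_grip [{'at': [328.9, 238.5], 'confidence': 0.64}]
side cover_grip [{'at': [308.4, 268.6], 'confidence': 0.63}]
side corner_post []
side objective_can [{'at': [420.5, 355.7], 'confidence': 0.84}]
side beaker [{'at': [345.2, 361.2], 'confidence': 0.97}, {'at': [401.1, 373.8], 'confidence': 0.68}]
side marker [{'at': [402.9, 375.6], 'confidence': 0.59}]
top locker [{'at': [347.9, 235.3], 'confidence': 0.75}]
top bolt_grip [{'at': [467.5, 248.2], 'confidence': 0.73}]
top cover_grip [{'at': [368.6, 263.2], 'confidence': 0.61}]
top corner_post []
top objective_can []
top beaker [{'at': [440.1, 279.9], 'confidence': 0.55}]
top marker [{'at': [468.0, 249.0], 'confidence': 0.41}]
0.85
```

View pics/side0.png

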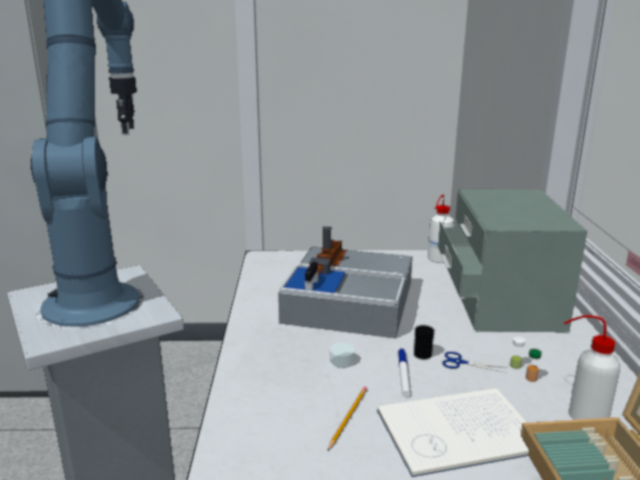

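View pics/top0.png

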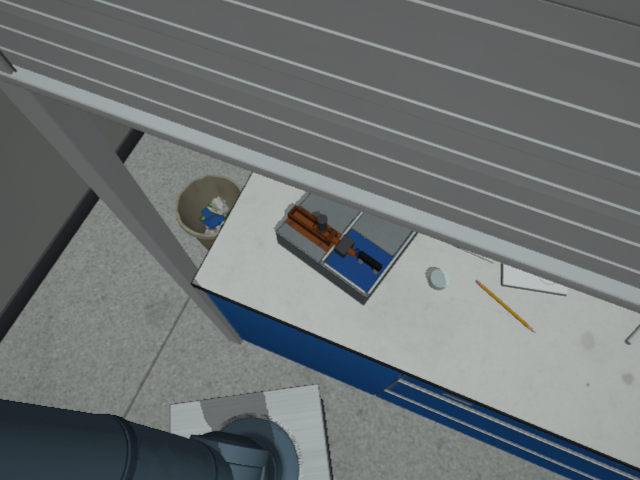

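View pics/wrist0.png

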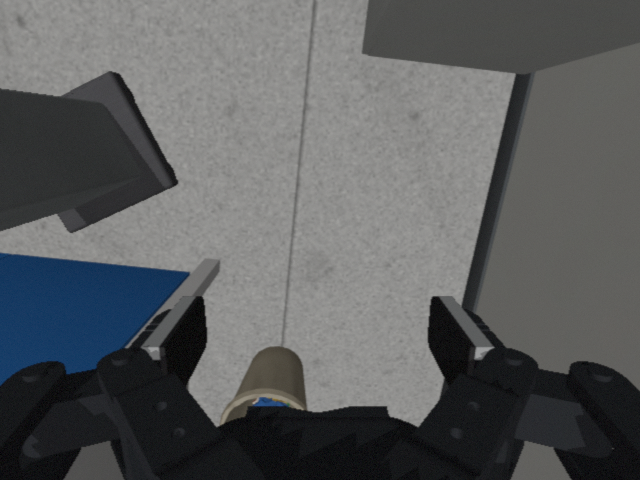

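The side view shows the handle at about (327,235) and the cover grip at (313,270). In the top view the handle is at about (320,222) and the grip at (370,261). The network's top `bolt_grip` at (467,248) is on bare worktop, so it's wrong. Next I'll zoom in and triangulate.

```bash
cat > h.py <<'E'
from bench import *
import numpy as np, cv2
def proj(c,X,P=None):
    P=P or camera_params(c); T=np.array(P["camera_from_world"]);K=np.array(P["K"])
    p=K@(T[:3,:3]@np.array(X)+T[:3,3]); return p[:2]/p[2]
def ray(c,uv,P=None):
    P=P or camera_params(c); T=np.array(P["camera_from_world"]);K=np.array(P["K"])
    R,t=T[:3,:3],T[:3,3]; d=R.T@np.linalg.solve(K,[uv[0],uv[1],1.]); return -R.T@t, d/np.linalg.norm(d)
def atz(c,uv,z,P=None):
    o,d=ray(c,uv,P); return o+d*(z-o[2])/d[2]
def tri(obs):
    A=np.zeros((3,3));b=np.zeros(3)
    for o,d in obs:
        M=np.eye(3)-np.outer(d,d);A+=M;b+=M@o
    X=np.linalg.solve(A,b); return X,[np.linalg.norm((np.eye(3)-np.outer(d,d))@(X-o)) for o,d in obs]
E
python3 - <<'E'
from h import *
a=cv2.imread('pics/top0.png')[170:310,260:430]; cv2.imwrite('pics/topz.png',cv2.resize(a,None,fx=4,fy=4,interpolation=cv2.INTER_CUBIC))
a=cv2.imread('pics/side0.png')[210:340,270:430]; cv2.imwrite('pics/sidez.png',cv2.resize(a,None,fx=4,fy=4,interpolation=cv2.INTER_CUBIC))
for c in ["side","top"]: print(c,ray(c,(320,240)))
for uv in [(240,340),(195,283)]: print(uv,atz("top",uv,0),atz("top",uv,-.9))
print(tri([ray("side",(327,235)),ray("top",(320.5,222))]))
print(tri([ray("side",(308.4,268.6)),ray("top",(368.6,263.2))]))
E
```

```text
side (array([-0.17892146, -1.25798266,  0.60450918]), array([ 0.47882045,  0.79896649, -0.36384547]))
top (array([ 0.0414046 , -0.14588079,  1.0362744 ]), array([ 0.39101994, -0.05630713, -0.91865821]))
(240, 340) [0.26400445 0.000792   0.        ] [ 0.45733149  0.1281767  -0.9       ]
(195, 283) [0.41162941 0.0973586  0.        ] [ 0.73316812  0.30861099 -0.9       ]
(array([ 0.46770867, -0.20799654,  0.13443249]), [np.float64(0.0003048752281210497), np.float64(0.0003048752281211605)])
(array([ 0.36825541, -0.29908437,  0.11187589]), [np.float64(0.0007565351249287215), np.float64(0.0007565351249287851)])
```

View pics/topz.png

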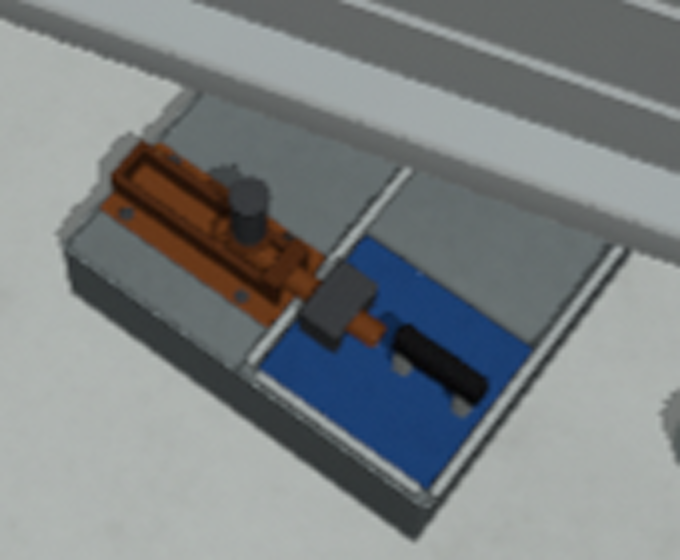

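View pics/sidez.png

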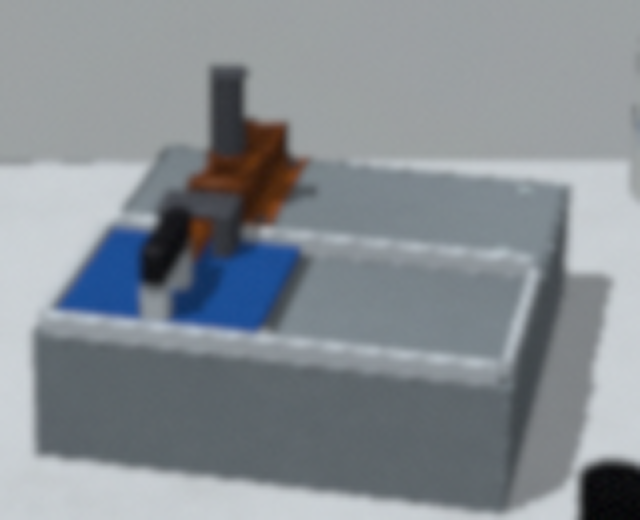

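The two views triangulate the handle to (0.468,-0.208,z 0.134) and the cover grip to (0.368,-0.299,z 0.112). Both heights agree with the text. Next come the locker's yaw, the post, and the kinematics for the folded pass.

Run:
```python
from h import *
from scipy.spatial.transform import Rotation as R
t=lambda x,y:(260+x/4,170+y/4)
s=lambda x,y:(270+x/4,210+y/4)
print("front edge deck top view",atz("top",t(68,250),.07),atz("top",t(422,525),.07), "left-back", atz("top",t(205,92),.07))
print("side: front right",atz("side",s(38,325),.07),"rear right",atz("side",s(508,378),.07),"rear right foot",atz("side",s(508,508),0),"fr foot",atz("side",s(38,455),0),"rear left",atz("side",s(568,185),.07))
print("housing line",atz("top",t(115,175),.093),atz("top",t(275,275),.093))
g0=atz("top",t(402,340),.107);g1=atz("top",t(478,385),.107);print("bar",g0,g1)
print("edge of table",atz("top",(195,283),0),atz("top",(560,440),0))
print("post?",atz("top",(205,260),0.),atz("top",(0,90),.6))
print("can",atz("side",(420.5,355.7),0),"beaker",atz("side",(345,361),0),"marker",atz("side",(403,375),0), "handle top z", tri([ray("side",(327,228.5)),ray("top",(322,217.5))]))
def tool(az,tilt,yaw):
    # tilt>0: tool z leans back to base
    down=np.array([-np.sin(tilt)*np.cos(az),-np.sin(tilt)*np.sin(az),-np.cos(tilt)])
    return down
q0=R.from_quat(read_tcp_rot()); az0=np.arctan2(.594,.2616)
print(q0.as_matrix().round(3).tolist(),az0)
for az in [1.155,.8,.4,0,-.4]:
  for r in [.30,.4,.5]:
    for tilt in [0,.3,.6]:
      ax=np.array([-np.sin(az),np.cos(az),0])  # rotating about tangential axis
      q=(R.from_rotvec(ax*tilt)*R.from_rotvec([0,0,az-az0])*q0)
      j=inverse_kinematics([r*np.cos(az),r*np.sin(az),.26],q.as_quat())
      if j is not None: print(az,r,tilt,q.as_matrix()[:,2].round(2),np.round(j,2))
```

```text
front edge deck top view [ 0.48432161 -0.10925477  0.07      ] [ 0.29658078 -0.28372746  0.07      ] left-back [ 0.5770731  -0.20055914  0.07      ]
side: front right [ 0.31126738 -0.28396453  0.07      ] rear right [ 0.47771414 -0.44857804  0.07      ] rear right foot [ 0.47965542 -0.45178968  0.        ] fr foot [ 0.30710559 -0.28869401  0.        ] rear left [ 0.6525103  -0.27691591  0.07      ]
housing line [ 0.51722406 -0.14132205  0.093     ] [ 0.44336207 -0.22353592  0.093     ]
bar [ 0.39024287 -0.28544814  0.107     ] [ 0.35924714 -0.32166245  0.107     ]
edge of table [0.41162941 0.0973586  0.        ] [-0.02955424 -0.64260776  0.        ]
post? [0.46671202 0.07210694 0.        ] [0.47149655 0.18214302 0.6       ]
can [ 0.4756074  -0.52766177  0.        ] beaker [ 0.34612392 -0.47151807  0.        ] marker [ 0.40899468 -0.56069225  0.        ] handle top z (array([ 0.46790874, -0.21074928,  0.1512524 ]), [np.float64(0.0016343644719384442), np.float64(0.0016343644719383394)])
[[-0.915, 0.403, -0.0], [0.403, 0.915, -0.0], [0.0, -0.0, -1.0]] 1.155950996932978
1.155 0.3 0 [-0. 
[... 2591 characters left out ...]
  0.57  1.6  -0.21  1.71  0.15]
-0.4 0.3 0 [-0.  0. -1.] [-0.06 -0.39  0.25  2.33  0.1   1.19 -0.26]
-0.4 0.3 0.3 [-0.27  0.12 -0.96] [-0.8  -0.35  0.95  2.21  0.19  1.43 -0.37]
-0.4 0.3 0.6 [-0.52  0.22 -0.83] [-0.66  0.13  1.05  2.09 -0.1   1.59  0.05]
-0.4 0.4 0 [-0.  0. -1.] [-0.89 -0.39  1.01  2.18  0.35  1.2  -0.45]
-0.4 0.4 0.3 [-0.27  0.12 -0.96] [-0.75  0.12  1.15  2.02 -0.11  1.38  0.05]
-0.4 0.4 0.6 [-0.52  0.22 -0.83] [-0.5   0.44  1.03  1.87 -0.26  1.65  0.27]
-0.4 0.5 0 [-0.  0. -1.] [-0.85  0.2   1.31  1.98 -0.21  1.12  0.14]
-0.4 0.5 0.3 [-0.27  0.12 -0.96] [-0.51  0.45  1.07  1.79 -0.34  1.45  0.27]
-0.4 0.5 0.6 [-0.52  0.22 -0.83] [-0.33  0.64  0.96  1.61 -0.36  1.75  0.33]
```

```bash
cat > fk.py <<'E'
import numpy as np
from scipy.spatial.transform import Rotation as R
def chain(q,p):
    s=[-1,1,-1,1,-1,1,-1]
    h,L1,o1,L2,o2,L3,o3,off1,off7,e2,e4,ys=p
    Rz=lambda a:R.from_euler('z',a);Ry=lambda a:R.from_euler('y',a)
    pts=[];T=np.zeros(3);M=Rz(-q[0]+off1);T=T+[0,0,h];pts.append(T)
    M=M*Ry(q[1]+e2)*Rz(p[11]*q[2]);T=T+M.apply([o1,0,L1]);pts.append(T)
    M=M*Ry(q[3]+e4)*Rz(p[11]*q[4]);T=T+M.apply([o2,0,L2]);pts.append(T)
    M=M*Ry(q[5]-e2-e4)*Rz(p[11]*q[6]+off7);T=T+M.apply([o3*0,0,L3]);pts.append(T)
    return np.array(pts),M
E
python3 - <<'E'
from h import *; from fk import *
from scipy.optimize import least_squares
rng=np.random.default_rng(0)
S=[]
q0=R.from_quat(read_tcp_rot())
while len(S)<60:
    az=rng.uniform(-1,1.3);r=rng.uniform(.35,.75);z=rng.uniform(.1,.4)
    q=R.from_rotvec(rng.uniform(-.5,.5,3))*R.from_rotvec([0,0,az-1.156])*q0
    X=np.array([r*np.cos(az),r*np.sin(az),z]);j=inverse_kinematics(X,q.as_quat())
    if j is not None:S.append((X,q,np.array(j)))
best=None
for ys in (1,-1):
  for o7 in (0,np.pi/2,np.pi,-np.pi/2):
    def f(p):
        p=np.r_[p,ys];o=[]
        for X,q,j in S:
            pts,M=chain(j,p);o+=list(pts[-1]-X)+list(.3*(M.inv()*q).as_rotvec())
        return o
    s=least_squares(f,[.36,.49,0,.51,0,.36,0,-.1,o7,0,0])
    print(ys,o7,s.cost)
    if best is None or s.cost<best[0]:best=(s.cost,np.r_[s.x,ys])
print(best); np.save('p.npy',best[1])
print(chain(read_qpos(),best[1])[0].round(3))
for uv in [(0,75),(180,135),(200,160),(400,232),(640,300),(640,270)]:
    print(uv,[atz("top",uv,z).round(3).tolist()[:2] for z in (.67,.72)])
print([proj("side",(.43,.1,z)) for z in (0,.3)],[proj("top",(.43,.1,z)) for z in (0,.3,.6)])
E
```

```text
1 0 1.792905432830152
1 1.5707963267948966 1.7929054325683897
1 3.141592653589793 1.7929054332599137
1 -1.5707963267948966 1.7929054318695163
-1 0 0.005779274015155466
-1 1.5707963267948966 0.005779274015154645
-1 3.141592653589793 0.005779274015167228
-1 -1.5707963267948966 0.005779274015153687
(np.float64(0.005779274015153687), array([ 3.03094257e-01,  4.85814161e-01, -1.13757928e-02,  5.16421528e-01,
       -2.31181667e-04,  3.03629494e-01, -1.82482491e+01, -6.27320338e-02,
        1.51798035e+00,  1.41715291e-02, -2.95556664e-02, -1.00000000e+00]))
[[0.    0.    0.303]
 [0.065 0.165 0.756]
 [0.263 0.599 0.557]
 [0.263 0.599 0.254]]
(0, 75) [[0.423, 0.132], [0.37, 0.094]]
(180, 135) [[0.324, -0.049], [0.285, -0.062]]
(200, 160) [[0.293, -0.068], [0.259, -0.078]]
(400, 232) [[0.196, -0.239], [0.175, -0.226]]
(640, 300) [[0.109, -0.423], [0.1, -0.385]]
(640, 270) [[0.134, -0.434], [0.122, -0.395]]
[array([253.08639421, 249.43539663]), array([248.41365499, 135.80119284])] [array([193.68821113, 275.80076005]), array([151.77075247, 221.07839288]), array([ 67.11040411, 110.55607554])]
```

```bash
cat > fk.py <<'E'
import numpy as np
from scipy.spatial.transform import Rotation as R
from scipy.optimize import least_squares
Rz=lambda a:R.from_euler('z',a);Ry=lambda a:R.from_euler('y',a)
def chain(q,p):
    v=np.reshape(p[:12],(4,3));off1,off7=p[12:14]
    pts=[];M=Rz(-q[0]+off1);T=M.apply(v[0]);pts.append(T)
    M=M*Ry(q[1]+p[14])*Rz(-q[2]+p[16]);T=T+M.apply(v[1]);pts.append(T)
    M=M*Ry(q[3]+p[15])*Rz(-q[4]+p[17]);T=T+M.apply(v[2]);pts.append(T)
    M=M*Ry(q[5]+p[18])*Rz(-q[6]+off7);T=T+M.apply(v[3]);pts.append(T)
    return np.array(pts),M
LO=np.array([-2.61,-.41,-1.48,0,-1.57,.05,-2.85]);HI=np.array([2.61,2.15,1.57,2.5,4.71,1.97,2.85])
def ik(X,M,seed,q3=None,p=None,w=1e-3):
    p=np.load('p.npy') if p is None else p
    f=lambda q:np.r_[chain(q,p)[0][-1]-X,.3*(M.inv()*chain(q,p)[1]).as_rotvec(),([] if q3 is None else [1*(q[2]-q3)]),w*(q-seed)]
    s=least_squares(f,np.clip(seed,LO+.02,HI-.02),bounds=(LO+.01,HI-.01));return s.x,np.abs(f(s.x)[:6]).max()
def beamclear(q,p=None):
    # min distance of forearm/wrist axis to beam box (n-dir d .285.., z>.67)
    p=np.load('p.npy') if p is None else p
    P=chain(q,p)[0];n=np.array([.86,-.511,0]);best=9
    for a,b in ((0,1),(1,2),(2,3)):
        for t in np.linspace(0,1,60):
            x=P[a]+t*(P[b]-P[a]);d=x@n
            dd=max(.285-d,0,d-.345);dz=max(.67-x[2],0);best=min(best,np.hypot(dd,dz))
    return best
E
python3 - <<'E'
from h import *; from fk import *
rng=np.random.default_rng(0)
S=[];q0=R.from_quat(read_tcp_rot())
while len(S)<80:
    az=rng.uniform(-1,1.3);r=rng.uniform(.35,.75);z=rng.uniform(.1,.4)
    q=R.from_rotvec(rng.uniform(-.5,.5,3))*R.from_rotvec([0,0,az-1.156])*q0
    X=np.array([r*np.cos(az),r*np.sin(az),z]);j=inverse_kinematics(X,q.as_quat())
    if j is not None:S.append((X,q,np.array(j)))
def f(p):
    o=[]
    for X,q,j in S:
        pts,M=chain(j,p);o+=list(pts[-1]-X)+list(.3*(M.inv()*q).as_rotvec())
    return np.r_[o,1e-4*p]
p0=np.r_[0,0,.3,0,0,.486,0,0,.516,0,0,.304,-.06,1.52,0,0,0,0,0]
s=least_squares(f,p0);print(s.cost,np.abs(s.fun).max());p=s.x;np.save('p.npy',p);print(p.round(3))
print(chain(read_qpos(),p)[0].round(3))
# handle hover family
yh=np.deg2rad(46);xh=np.array([np.sin(yh),-np.cos(yh),0])
for sg in (1,-1):
  ty=sg*xh;M=R.from_matrix(np.c_[np.cross(ty,[0,0,-1]),ty,[0,0,-1]])
  for z in (.13,.2):
   for q3 in (-1.3,-.9,-.5,0,.5,.9,1.3):
    q,e=ik(np.array([.468,-.208,z]),M,np.array([.3,0.1,q3,2,0,1.1,0]),q3)
    if e<.01:print(sg,z,q.round(2),round(e,4),"elbow",chain(q,p)[0][1].round(2),"clr",round(beamclear(q,p),3))
E
```

```text
1.5745677009405802e-08 0.00015707963182686477
[ 0.    -0.021  0.3    0.    -0.02   0.491  0.    -0.     0.507  0.
  0.     0.304 -0.     1.571 -0.    -0.    -0.     0.     0.   ]
[[ 0.02  -0.007  0.3  ]
 [ 0.096  0.161  0.756]
 [ 0.262  0.595  0.555]
 [ 0.262  0.595  0.25 ]]
1 0.13 [ 1.38  0.68 -1.3   1.98  0.75  1.09 -1.03] 0.0 elbow [ 0.03 -0.32  0.67] clr 0.054
1 0.13 [ 1.11  0.42 -0.9   1.99  0.42  0.92 -0.77] 0.0 elbow [ 0.07 -0.21  0.74] clr 0.028
1 0.13 [ 0.78  0.32 -0.5   2.01  0.2   0.86 -0.6 ] 0.0 elbow [ 0.09 -0.14  0.76] clr 0.023
1 0.13 [ 0.34  0.28  0.    2.03 -0.    0.84 -0.43] 0.0 elbow [ 0.11 -0.08  0.77] clr 0.023
1 0.13 [-0.1   0.3   0.5   2.05 -0.19  0.84 -0.26] 0.0 elbow [ 0.14 -0.02  0.77] clr 0.026
1 0.13 [-0.43  0.39  0.9   2.06 -0.4   0.87 -0.07] 0.0 elbow [0.17 0.04 0.76] clr 0.034
1 0.13 [-0.68  0.67  1.3   2.07 -0.77  1.03  0.25] 0.0 elbow [0.24 0.16 0.7 ] clr 0.068
1 0.2 [ 1.42  0.5  -1.3   1.93  0.54  1.13 -0.87] 0.0 elbow [ 0.01 -0.25  0.72] clr 0.029
1 0.2 [ 1.13  0.3  -0.9   1.94  0.27  1.03 -0.65] 0.0 elbow [ 0.04 -0.16  0.77] clr 0.016
1 0.2 [ 0.79 
[... 553 characters left out ...]
9  0.42  0.92  2.37] 0.0 elbow [ 0.07 -0.21  0.74] clr 0.028
-1 0.13 [ 0.78  0.32 -0.5   2.01  0.2   0.86  2.54] 0.0 elbow [ 0.09 -0.14  0.76] clr 0.023
-1 0.13 [ 0.34  0.28 -0.    2.03  0.    0.84  2.71] 0.0 elbow [ 0.11 -0.08  0.77] clr 0.023
-1 0.13 [-0.66  0.69  1.3   2.06 -0.81  1.04 -2.84] 0.0039 elbow [0.25 0.16 0.69] clr 0.068
-1 0.2 [ 1.42  0.5  -1.3   1.93  0.54  1.13  2.27] 0.0 elbow [ 0.01 -0.25  0.72] clr 0.029
-1 0.2 [ 1.13  0.3  -0.9   1.94  0.27  1.03  2.49] 0.0 elbow [ 0.04 -0.16  0.77] clr 0.016
-1 0.2 [ 0.79  0.22 -0.5   1.95  0.12  1.    2.61] 0.0 elbow [ 0.05 -0.11  0.78] clr 0.013
-1 0.2 [ 0.34  0.18 -0.    1.98  0.    0.99  2.71] 0.0 elbow [ 0.07 -0.07  0.78] clr 0.012
```

```bash
cat >> fk.py <<'E'
YA=np.deg2rad(46);yh=np.array([np.cos(YA),np.sin(YA),0]);xh=np.array([np.sin(YA),-np.cos(YA),0]);k=np.array([0,0,1.])
def Mt(t,sg): # jaws along locker y, fingers lean outward to +x by t
    z=xh*np.sin(t)-k*np.cos(t);x=sg*(xh*np.cos(t)+k*np.sin(t));return R.from_matrix(np.c_[x,np.cross(z,x),z])
E
python3 - <<'E'
from fk import *
p=np.load('p.npy')
H=np.array([.468,-.208,.138]);C=np.array([.368,-.299,.107])
for sg in (1,-1):
 for t in (.3,.6,.9):
  for q3 in (-.8,-.4,0,.4,.8):
   M=Mt(t,sg);out=[];qq=np.array([.3,.1,q3,2,0,1.2,sg*1.5-.3*0]) 
   pts={'pre':H-.06*M.as_matrix()[:,2],'g0':H,'g7':H+.07*yh,'c0':C-.03*xh,'c9':C+.085*xh}
   for n,X in pts.items():
    q,e=ik(X,M,qq,q3); out.append((n,round(e,3),round(beamclear(q,p),3))); 
    if n=='g0':qg=q
   if max(o[1] for o in out)<.01:print(sg,t,q3,[o[2] for o in out],qg.round(2))
E
```

```text
1 0.3 0.8 [np.float64(0.07), np.float64(0.073), np.float64(0.066), np.float64(0.118), np.float64(0.043)] [-0.49  0.17  0.8   2.25  0.04  0.51 -2.08]
-1 0.3 -0.8 [np.float64(0.07), np.float64(0.067), np.float64(0.046), np.float64(0.123), np.float64(0.064)] [ 1.    0.22 -0.8   2.18  0.56  0.61  0.61]
-1 0.3 -0.4 [np.float64(0.07), np.float64(0.068), np.float64(0.05), np.float64(0.121), np.float64(0.054)] [ 0.63  0.16 -0.4   2.2   0.4   0.57  0.73]
-1 0.3 0 [np.float64(0.07), np.float64(0.069), np.float64(0.054), np.float64(0.12), np.float64(0.048)] [ 0.25  0.14 -0.    2.22  0.29  0.54  0.82]
-1 0.3 0.4 [np.float64(0.07), np.float64(0.071), np.float64(0.059), np.float64(0.119), np.float64(0.045)] [-0.13  0.14  0.4   2.23  0.18  0.52  0.92]
```

Run:
```python
from fk import *
p=np.load('p.npy')
H=np.array([.468,-.208,.138]);C=np.array([.368,-.299,.107])
sg=-1
for t in (0.15,.3,.45,.6,.75):
  for q3 in (-1.,-.5,0,.5,1.):
   M=Mt(t,sg);out=[];qq=np.array([.3,.1,q3,2.1,0.3,.6,.8]) 
   pts={'pre':H-.06*M.as_matrix()[:,2],'g0':H,'g7':H+.07*yh,'c0':C-.03*xh,'c9':C+.085*xh}
   for n,X in pts.items():
    q,e=ik(X,M,qq,q3,w=1e-4); out.append(f"{n} {beamclear(q,p):.3f}" if e<.003 else f"{n} --  ")
    if n=='g0':qg=q
   print(t,q3,out,qg.round(2))
```

```text
0.15 -1.0 ['pre 0.039', 'g0 0.045', 'g7 0.026', 'c0 0.099', 'c9 0.060'] [ 1.19  0.36 -1.    2.08  0.53  0.8   0.68]
0.15 -0.5 ['pre 0.039', 'g0 0.043', 'g7 0.028', 'c0 0.093', 'c9 0.036'] [ 0.76  0.23 -0.5   2.1   0.28  0.72  0.88]
0.15 0 ['pre 0.039', 'g0 0.044', 'g7 0.032', 'c0 0.090', 'c9 0.027'] [ 0.3   0.2  -0.    2.12  0.11  0.69  1.02]
0.15 0.5 ['pre 0.040', 'g0 0.047', 'g7 0.039', 'c0 0.089', 'c9 0.022'] [-0.16  0.21  0.5   2.14 -0.05  0.68  1.17]
0.15 1.0 ['pre 0.041', 'g0 0.054', 'g7 0.054', 'c0 0.087', 'c9 0.024'] [-0.59  0.3   1.    2.15 -0.31  0.7   1.4 ]
0.3 -1.0 ['pre 0.070', 'g0 0.066', 'g7 0.044', 'c0 0.124', 'c9 0.074'] [ 1.18  0.28 -1.    2.18  0.67  0.65  0.53]
0.3 -0.5 ['pre 0.070', 'g0 0.067', 'g7 0.049', 'c0 0.121', 'c9 0.056'] [ 0.72  0.17 -0.5   2.2   0.44  0.57  0.7 ]
0.3 0 ['pre 0.070', 'g0 0.069', 'g7 0.054', 'c0 0.120', 'c9 0.048'] [ 0.25  0.14 -0.    2.22  0.29  0.54  0.82]
0.3 0.5 ['pre 0.070', 'g0 0.071', 'g7 0.060', 'c0 0.119', 'c9 0.044'] [-0.22  0.14  0.5   2.24  0.15  0.52  0.95]
0.3 1.0 ['pre 0.070', 'g0 0.076', 'g7 0.073', 'c0 0.118', 'c9 0.044']
[... 1039 characters left out ...]
.42  1.12  0.33 -0.07]
0.6 1.0 ['pre 0.133', 'g0 0.124', 'g7 0.119', 'c0 --  ', 'c9 --  '] [-0.81  0.11  1.    2.43  1.03  0.27  0.02]
0.75 -1.0 ['pre 0.176', 'g0 0.122', 'g7 0.085', 'c0 --  ', 'c9 0.121'] [ 1.05  0.22 -1.    2.43  1.72  0.61 -0.6 ]
0.75 -0.5 ['pre 0.171', 'g0 0.129', 'g7 0.103', 'c0 --  ', 'c9 0.107'] [ 0.56  0.14 -0.5   2.45  1.69  0.51 -0.65]
0.75 0 ['pre --  ', 'g0 0.133', 'g7 0.114', 'c0 --  ', 'c9 0.101'] [ 0.07  0.11 -0.    2.47  1.69  0.46 -0.68]
0.75 0.5 ['pre --  ', 'g0 0.137', 'g7 0.124', 'c0 --  ', 'c9 0.097'] [-0.41  0.11  0.5   2.49  1.69  0.4  -0.7 ]
0.75 1.0 ['pre --  ', 'g0 --  ', 'g7 0.144', 'c0 --  ', 'c9 0.095'] [-0.87  0.16  1.    2.49  1.68  0.31 -0.7 ]
```

Run:
```python
from fk import *
p=np.load('p.npy')
H=np.array([.468,-.208,.138]);M=Mt(.45,-1);
A=np.array([-1.254,.383,.044,1.598,-.018,1.161,-.05])
F=np.array([-1.27,-.36,0,2.33,0,1.17,1.4])
q,e=ik(H-.06*M.as_matrix()[:,2],M,np.array([.2,.1,0,2.3,.6,.4,.5]),0)
G=F.copy();G[0]=q[0]+.05
print(q,e)
for a,b in ((A,F),(F,G),(G,q)):
  for s in np.linspace(0,1,6):
    x=a+s*(b-a);P=chain(x,p)[0];print(P[3].round(3),"r",np.hypot(*P[3][:2]).round(3),"wrist",P[2].round(3),round(beamclear(x,p),3))
```

```text
[ 1.57376388e-01 -4.81357040e-02 -4.07275771e-08  2.31574573e+00
  4.95128890e-01  5.52548865e-01  5.77697149e-01] 1.3959910311071033e-06
[0.262 0.595 0.25 ] r 0.65 wrist [0.262 0.595 0.555] 0.281
[0.233 0.532 0.273] r 0.581 wrist [0.234 0.532 0.577] 0.269
[0.204 0.467 0.286] r 0.51 wrist [0.206 0.466 0.59 ] 0.254
[0.176 0.4   0.287] r 0.437 wrist [0.178 0.399 0.592] 0.238
[0.15  0.334 0.278] r 0.366 wrist [0.152 0.333 0.583] 0.221
[0.127 0.269 0.259] r 0.297 wrist [0.126 0.268 0.563] 0.205
[0.127 0.269 0.259] r 0.297 wrist [0.126 0.268 0.563] 0.205
[0.199 0.22  0.259] r 0.297 wrist [0.199 0.22  0.563] 0.239
[0.255 0.153 0.259] r 0.297 wrist [0.254 0.152 0.563] 0.179
[0.288 0.072 0.259] r 0.297 wrist [0.288 0.072 0.563] 0.13
[ 0.297 -0.015  0.259] r 0.297 wrist [ 0.296 -0.015  0.563] 0.105
[ 0.279 -0.101  0.259] r 0.297 wrist [ 0.279 -0.101  0.563] 0.095
[ 0.279 -0.101  0.259] r 0.297 wrist [ 0.279 -0.101  0.563] 0.095
[ 0.311 -0.131  0.243] r 0.337 wrist [ 0.296 -0.101  0.546] 0.1
[ 0.344 -0.156  0.23 ] r 0.378 wrist [ 0.312 -0.101  0.527] 0.104
[ 0.379 -0.175  0.217] r 0.417 wrist [ 0.327 -0.101  0.508] 0.106
[ 0.414 -0.186  0.205] r 0.454 wrist [ 0.341 -0.099  0.487] 0.106
[ 0.449 -0.19   0.192] r 0.488 wrist [ 0.354 -0.098  0.466] 0.105
```

Run:
```python
from h import *; from fk import *
q=np.array([.1574,-.0481,0,2.3157,.4951,.5525,.5777])
F=np.array([-1.27,-.36,0,2.33,0,1.17,1.4]);G=F.copy();G[0]=.207
for j in (F,G,q):
    move_j(j.tolist()); print(read_time_s(),read_ft_force())
Pw=camera_params("wrist");im=read_camera("wrist");cv2.imwrite("pics/w1.png",im[:,:,::-1])
for n in("bolt_grip","cover_grip"):print(n,tip_of("wrist",n)[:2])
print(read_eef_pos(),read_qpos())
np.savez('w1.npz',**{a:np.array(b) for a,b in Pw.items()})
for z,X in(("grip",(.468,-.208,.13)),("cap",(.468,-.208,.155)),("cov",(.368,-.299,.107))):print(z,proj("wrist",X,Pw))
```

```text
2.175 [ 0.18972726  0.5785948  -0.21719742]
3.6583 [-0.16902686  0.31724868  0.20434086]
4.4833 [-0.51935901 -0.31959721 -0.96060803]
bolt_grip [{'at': [311.7, 260.3], 'confidence': 0.88}]
cover_grip [{'at': [89.8, 231.2], 'confidence': 0.79}, {'at': [65.9, 303.2], 'confidence': 0.41}]
[ 0.4493072  -0.18975793  0.19282518] [ 1.56988938e-01 -4.99018270e-02  8.75131849e-05  2.31565178e+00
  4.94617563e-01  5.53282989e-01  5.78321349e-01]
grip [315.39612712 257.1552299 ]
cap [315.27408788 293.14523559]
cov [ 78.37029896 217.66986557]
```

View pics/w1.png

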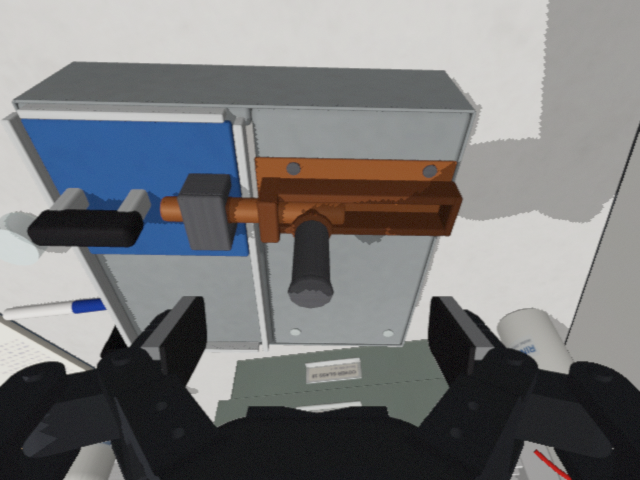

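The wrist view shows the handle between the open fingers at (312,260). The bolt lies nearly parallel to the jaw line, and the cover bar is at (88,228). I'll combine all the views, then grasp.

Run:
```python
from h import *
P=dict(np.load('w1.npz'))
print(atz("wrist",(311.7,260.3),.13,P),atz("wrist",(88.,229),.107,P))
print(tri([ray("wrist",(311.7,260.3),P),ray("side",(327,236.5)),ray("top",(321.5,222.))]))
print(tri([ray("wrist",(88,230),P),ray("side",(313.5,269.5)),ray("top",(370,260.6))]))
a=atz("wrist",(178,210),.085,P);b=atz("wrist",(340,215),.085,P);print(np.rad2deg(np.arctan2(*(b-a)[1::-1])))
a=atz("wrist",(33,238),.1,P);b=atz("wrist",(138,238),.1,P);print(np.rad2deg(np.arctan2(*(b-a)[1::-1])),np.linalg.norm(a-b))
a=atz("wrist",(470,110),.07,P);b=atz("wrist",(17,105),.07,P);print(np.rad2deg(np.arctan2(*(a-b)[1::-1])),np.linalg.norm(a-b))
```

```text
[ 0.46832845 -0.21111249  0.13      ] [ 0.37551028 -0.3033915   0.107     ]
(array([ 0.46741   , -0.20994892,  0.13192749]), [np.float64(0.0003699938394505894), np.float64(0.0004901269196580448), np.float64(0.0008333130626228986)])
(array([ 0.37603095, -0.30344228,  0.10868046]), [np.float64(0.0008548101248989416), np.float64(0.0023483244165572992), np.float64(0.0017990043056229947)])
43.80971927639388
46.046244076858514 0.06523146187029417
45.41849303203866 0.25187274177908375
```

Run:
```python
from h import *; from fk import *
YA=np.deg2rad(45.5);yh=np.array([np.cos(YA),np.sin(YA),0])
H=np.array([.468,-.210,.138])
movel(H.tolist(),speed=.12);print(read_time_s(),read_ft_force(),read_eef_pos())
move_gripper(.0,60);print(read_time_s(),read_finger_gap(),read_ft_force(),read_eef_pos())
im=read_camera("wrist");cv2.imwrite("pics/w2.png",im[:,:,::-1])
f0=read_ft_force()@yh
y=0;
for i in range(4):
    y+=.002;movel((H+y*yh).tolist(),speed=.04)
    print(round(y,4),((np.array(read_eef_pos())-H)@yh).round(4),(read_ft_force()@yh-f0).round(2),round(read_time_s(),2))
```

```text
5.2917 [-0.16898068 -0.65126012  0.61541428] [ 0.46807811 -0.2100439   0.13828856]
5.9333 0.01944066653028693 [-2.61266314  0.60070165  6.71160681] [ 0.46771375 -0.21027907  0.13848159]
0.002 0.0006 -0.86 6.23
0.004 0.0024 -1.43 6.48
0.006 0.0042 -1.54 6.73
0.008 0.0062 -1.68 6.98
```

View pics/w2.png

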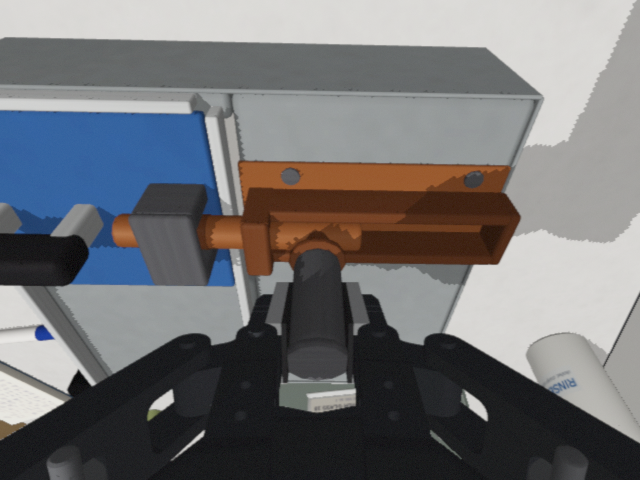

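The wrist view shows the handle at (317,310) held centrally between the pads, with a gap of 19.4 mm. Running now at about 2–4 N drag. Next is the automatic stroke loop.

```bash
cat > loop.py <<'E'
from h import *
YA=np.deg2rad(45.5);yh=np.array([np.cos(YA),np.sin(YA),0])
H=np.array([.468,-.210,.138]);f0=-1.4
E=lambda:(np.array(read_eef_pos())-H)@yh
Fy=lambda:read_ft_force()@yh-f0
def go(y,v=.04):movel((H+y*yh).tolist(),speed=v)
y=E()+.0018;log=[];prev=E()
n=0
while read_time_s()<34 and y<.085:
    y+=.003;go(y);e=E();f=Fy();print(f"d y{y:.4f} e{e:.4f} f{f:.1f} t{read_time_s():.2f}")
    if f<-11:
        if e>.060: print("end stop");break
        jam=e;n+=1;print("JAM",n,jam)
        yb=jam+.000
        for s in(.004,.008,.0115,.013,.0145):
            go(jam-s,.05);eb=E();fb=Fy();print(f"  b s{s} moved{jam-eb:.4f} f{fb:.1f}")
            if fb>15 or jam-eb>.0115:break
        y=E()+.001
        if n>9:break
print(E(),read_ft_force(),read_time_s(),read_finger_gap())
E
python3 loop.py
```

```text
d y0.0110 e0.0097 f-1.6 t7.23
d y0.0140 e0.0125 f-2.4 t7.48
d y0.0170 e0.0150 f-2.7 t7.73
d y0.0200 e0.0156 f-6.0 t7.98
d y0.0230 e0.0159 f-11.5 t8.23
JAM 1 0.015871297583096862
  b s0.004 moved0.0033 f2.8
  b s0.008 moved0.0063 f3.9
  b s0.0115 moved0.0101 f4.6
  b s0.013 moved0.0114 f6.0
  b s0.0145 moved0.0128 f5.1
d y0.0070 e0.0054 f-0.4 t9.90
d y0.0100 e0.0075 f-1.5 t10.15
d y0.0130 e0.0101 f-1.9 t10.40
d y0.0160 e0.0129 f-1.8 t10.65
d y0.0190 e0.0160 f-3.0 t10.90
d y0.0220 e0.0192 f-1.6 t11.15
d y0.0250 e0.0220 f-1.5 t11.40
d y0.0280 e0.0243 f-3.5 t11.65
d y0.0310 e0.0246 f-7.1 t11.90
d y0.0340 e0.0250 f-11.0 t12.15
d y0.0370 e0.0252 f-15.8 t12.40
JAM 2 0.025231976666773584
  b s0.004 moved0.0044 f1.5
  b s0.008 moved0.0071 f3.9
  b s0.0115 moved0.0103 f3.8
  b s0.013 moved0.0114 f5.4
  b s0.0145 moved0.0127 f5.3
d y0.0165 e0.0149 f0.4 t14.16
d y0.0195 e0.0170 f-2.2 t14.41
d y0.0225 e0.0197 f-1.5 t14.66
d y0.0255 e0.0225 f-2.0 t14.91
d y0.0285 e0.0255 f-3.0 t15.16
d y0.0315 e0.0285 f-1.0 t15.41
d y0.0345 e0.0319 f-2.0 t15.66
d y0.0375 e0.0347 f-1.8 t15.91
d y0.0405 e0.0373 f-3.6 t16.16
d y0.0435 e0.0378 f-6.3 t16.41
d y0.0465 e0.0381 f-11.7 t16.66
JAM 3 0.038071720628537115
  b s0.004 moved0.0043 f2.0
  b s0.008 moved0.0072 f3.9
  b s0.0115 moved0.0104 f4.4
  b s0.013 moved0.0117 f5.1
d y0.0303 e0.0286 f0.8 t18.09
d y0.0333 e0.0306 f-1.1 t18.34
d y0.0363 e0.0333 f-2.3 t18.59
d y0.0393 e0.0362 f-2.2 t18.84
d y0.0423 e0.0392 f-1.4 t19.09
d y0.0453 e0.0422 f-2.2 t19.34
d y0.0483 e0.0452 f-1.5 t19.59
d y0.0513 e0.0482 f-1.6 t19.84
d y0.0543 e0.0512 f-1.8 t20.09
d y0.0573 e0.0541 f-2.0 t20.34
d y0.0603 e0.0572 f-1.8 t20.59
d y0.0633 e0.0601 f-1.8 t20.84
d y0.0663 e0.0631 f-2.1 t21.09
d y0.0693 e0.0661 f-2.1 t21.34
d y0.0723 e0.0670 f-4.8 t21.59
d y0.0753 e0.0670 f-9.8 t21.84
d y0.0783 e0.0671 f-14.2 t22.09
end stop
0.0670659566237243 [-19.15246835  -3.11390175  25.11465363] 22.0917 0.020201155157493864
```

The bolt jammed three times, at 16, 25 and 38 mm of travel, and each jam cleared. It then ran to the end stop at 67 mm. Next I'll release, retract and set up the cover push.

Run:
```python
from h import *; from fk import *
YA=np.deg2rad(45.5);yh=np.array([np.cos(YA),np.sin(YA),0]);xh=np.array([np.sin(YA),-np.cos(YA),0])
H=np.array([.468,-.210,.138])
move_now=H+.0675*yh
movel(move_now.tolist(),speed=.08)
move_gripper(.05);print(read_time_s(),read_ft_force(),read_eef_pos())
M=R.from_quat(read_tcp_rot()).as_matrix();p=np.load('p.npy')
movel((np.array(read_eef_pos())-.065*M[:,2]).tolist(),speed=.15);print(read_time_s(),read_ft_force())
C=np.array([.3755,-.303,0]);qt=read_tcp_rot()
for X in (C-.045*xh+[0,0,.19],C-.042*xh+[0,0,.117],C+.07*xh+[0,0,.117]):
    j=inverse_kinematics(X.tolist(),qt);print(None if j is None else (np.round(j,2),round(beamclear(np.array(j),p),3)))
im=read_camera("wrist");cv2.imwrite("pics/w3.png",im[:,:,::-1]);print(read_qpos())
```

```text
22.775 [0.30822921 0.29455413 0.15095378] [ 0.51470433 -0.16204958  0.13730582]
23.3583 [ 0.4899983  -0.74471344 -0.42222792]
(array([ 0.25, -0.2 ,  0.22,  2.45,  0.37,  0.49,  0.99]), np.float64(0.148))
(array([ 0.28, -0.02,  0.21,  2.5 ,  0.5 ,  0.25,  0.84]), np.float64(0.153))
(array([0.41, 0.2 , 0.17, 2.26, 0.21, 0.25, 1.18]), np.float64(0.074))
[ 0.07199604  0.02115536 -0.04879306  2.23964653  0.54159285  0.61136871
  0.42029756]
```

View pics/w3.png

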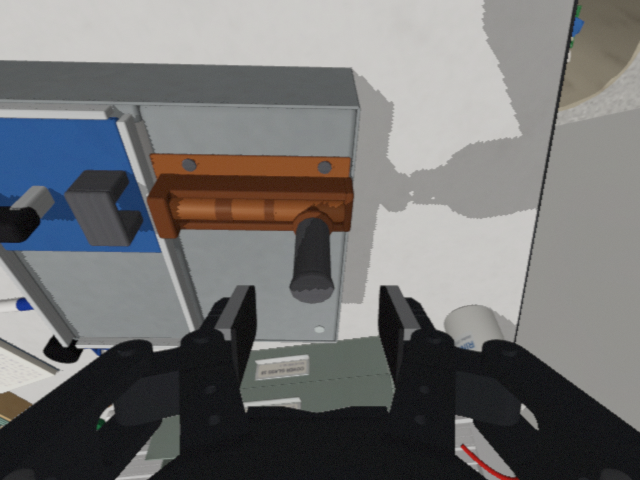

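The bolt is fully back: the handle is at (312,260) at the far end of its slot and the keep at (100,210) is empty. I'll use a slightly smaller tilt for the cover push, to stay off the j4 limit.

Run:
```python
from fk import *
p=np.load('p.npy')
C=np.array([.3755,-.303,0]);q0=np.array([.072,.021,-.049,2.24,.54,.61,.42])
for t in(.3,.36,.4):
  M=Mt(t,-1)
  for q3 in(-.2,-.6,-1):
    o=[]
    for X in (C-.04*xh+[0,0,.185],C-.037*xh+[0,0,.117],C+.07*xh+[0,0,.117]):
      q,e=ik(X,M,q0,q3,w=1e-4);o.append((q.round(3).tolist(),round(e,4),round(beamclear(q,p),3)))
    print(t,q3,*o,sep="\n  ")
```

```text
0.3
  -0.2
  ([0.738, -0.087, -0.2, 2.326, 0.088, 0.611, 1.274], np.float64(0.0), np.float64(0.111))
  ([0.729, 0.055, -0.2, 2.374, 0.194, 0.429, 1.168], np.float64(0.0), np.float64(0.119))
  ([0.77, 0.245, -0.2, 2.146, 0.228, 0.47, 1.197], np.float64(0.0), np.float64(0.054))
0.3
  -0.6
  ([1.161, -0.08, -0.6, 2.309, 0.03, 0.605, 1.336], np.float64(0.0), np.float64(0.111))
  ([1.126, 0.081, -0.6, 2.358, 0.271, 0.438, 1.108], np.float64(0.0), np.float64(0.12))
  ([1.134, 0.294, -0.6, 2.129, 0.461, 0.513, 1.007], np.float64(0.0), np.float64(0.06))
0.3
  -1
  ([1.594, -0.094, -1.0, 2.296, -0.045, 0.601, 1.421], np.float64(0.0), np.float64(0.11))
  ([1.52, 0.135, -1.0, 2.345, 0.413, 0.462, 0.996], np.float64(0.0), np.float64(0.122))
  ([1.477, 0.417, -1.0, 2.117, 0.755, 0.613, 0.783], np.float64(0.0), np.float64(0.073))
0.36
  -0.2
  ([0.728, -0.115, -0.2, 2.365, 0.12, 0.542, 1.237], np.float64(0.0), np.float64(0.124))
  ([0.718, 0.035, -0.2, 2.414, 0.271, 0.356, 1.084], np.float64(0.0), np.float64(0.131))
  ([0.764, 0.227, -0.2, 2.187, 0.295, 0.393, 1.127], np.float64(0.0), np.float64(0
[... 690 characters left out ...]
44, 0.348, 0.308, 1.002], np.float64(0.0), np.float64(0.139))
  ([0.761, 0.217, -0.2, 2.214, 0.359, 0.341, 1.06], np.float64(0.0), np.float64(0.069))
0.4
  -0.6
  ([1.153, -0.131, -0.6, 2.374, 0.028, 0.485, 1.323], np.float64(0.0), np.float64(0.133))
  ([1.114, 0.045, -0.6, 2.423, 0.401, 0.315, 0.963], np.float64(0.0), np.float64(0.14))
  ([1.132, 0.262, -0.6, 2.198, 0.61, 0.391, 0.851], np.float64(0.0), np.float64(0.074))
0.4
  -1
  ([1.604, -0.171, -1.0, 2.361, -0.156, 0.483, 1.509], np.float64(0.0), np.float64(0.132))
  ([1.517, 0.085, -1.0, 2.41, 0.516, 0.334, 0.876], np.float64(0.0), np.float64(0.141))
  ([1.486, 0.377, -1.0, 2.185, 0.903, 0.5, 0.63], np.float64(0.0), np.float64(0.085))
```

Run:
```python
from h import *; from fk import *
p=np.load('p.npy');q0=np.array(read_qpos());q1=np.array([1.157,-.112,-.6,2.348,.027,.534,1.331])
for s in np.linspace(0,1,6):
    q=q0+s*(q1-q0);print(chain(q,p)[0][3].round(3),round(beamclear(q,p),3))
move_j(q1.tolist());move_gripper(0,40);print(read_time_s(),read_eef_pos(),read_ft_force())
C=np.array([.3755,-.303,0])
movel((C-.037*xh+[0,0,.117]).tolist(),speed=.12);print(read_time_s(),read_ft_force(),read_qpos())
im=read_camera("wrist");cv2.imwrite("pics/w4.png",im[:,:,::-1])
im=read_camera("side");cv2.imwrite("pics/s4.png",cv2.resize(im[200:340,250:430,::-1],None,fx=4,fy=4,interpolation=cv2.INTER_CUBIC))
```

```text
[ 0.494 -0.143  0.195] 0.088
[ 0.465 -0.175  0.192] 0.091
[ 0.435 -0.204  0.19 ] 0.097
[ 0.406 -0.23   0.189] 0.105
[ 0.377 -0.254  0.188] 0.114
[ 0.347 -0.275  0.185] 0.124
25.0667 [ 0.3470091  -0.27519322  0.18534803] [-0.04973799 -0.13589136  0.11357379]
25.7833 [-0.22302376  0.68639601  0.07395755] [ 1.15465913  0.06057862 -0.63498941  2.39575887  0.34222979  0.36461558
  1.02996389]
```

View pics/w4.png

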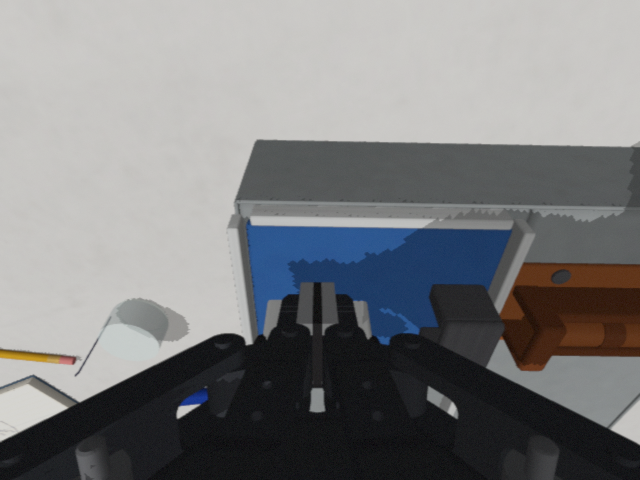

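View pics/s4.png

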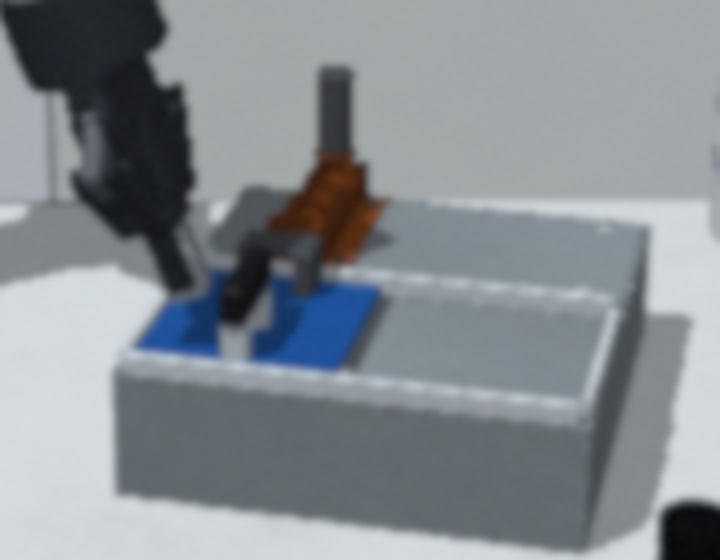

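The side view shows the closed fingertips just in front of the bar, at bar height. In the wrist view they are centred between the legs (282 and 355, tips at 317). Pushing now.

Run:
```python
from h import *; from fk import *
B=np.array([.3755,-.303,.117]);s=-.037
while s<.095:
    s+=.010 if s<.045 else .004
    movel((B+s*xh).tolist(),speed=.06)
    e=np.array(read_eef_pos())-B;f=read_ft_force();print(f"s{s:.3f} e{e@xh:.4f} y{e@yh:.4f} f{f@xh:.1f} fz{f[2]:.1f} t{read_time_s():.2f}")
    if abs(f@xh)>13:break
im=read_camera("side");cv2.imwrite("pics/s5.png",cv2.resize(im[200:340,250:430,::-1],None,fx=4,fy=4,interpolation=cv2.INTER_CUBIC))
```

```text
s-0.027 e-0.0260 y0.0001 f0.5 fz0.5 t26.20
s-0.017 e-0.0164 y0.0002 f0.7 fz0.5 t26.52
s-0.007 e-0.0062 y0.0002 f0.9 fz-0.3 t26.83
s0.003 e0.0040 y0.0002 f0.4 fz0.3 t27.15
s0.013 e0.0140 y0.0002 f0.5 fz0.3 t27.47
s0.023 e0.0240 y0.0001 f0.4 fz0.1 t27.78
s0.033 e0.0340 y0.0001 f0.1 fz0.3 t28.10
s0.043 e0.0440 y0.0001 f0.6 fz-0.8 t28.42
s0.053 e0.0540 y0.0001 f-0.7 fz0.6 t28.73
s0.057 e0.0574 y0.0001 f-0.4 fz-0.2 t28.98
s0.061 e0.0613 y-0.0000 f-1.4 fz-1.3 t29.23
s0.065 e0.0653 y-0.0000 f-1.2 fz-0.7 t29.48
s0.069 e0.0658 y-0.0003 f-8.9 fz6.1 t29.73
s0.073 e0.0662 y-0.0006 f-17.5 fz11.8 t29.98
```

View pics/s5.png

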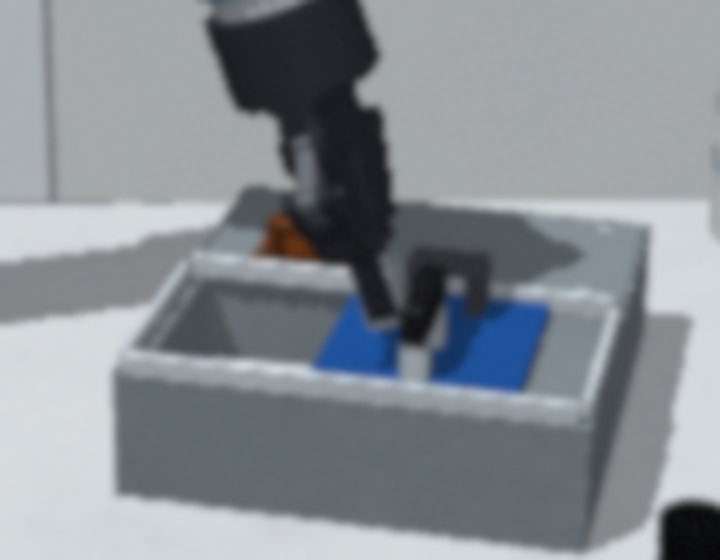

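The push hit a stop exactly where full opening is predicted (TCP +0.066), and the side view shows the cover shifted to the rear. I'll back off and verify.

Run:
```python
from h import *; from fk import *
B=np.array([.3755,-.303,.117])
movel((B+.02*xh).tolist(),speed=.1)
movel((B-.02*xh+[0,0,.05]).tolist(),speed=.15)
pause(.3)
Pw=camera_params("wrist")
for c in("wrist","side"):
    im=read_camera(c);cv2.imwrite(f"pics/{c}6.png",im[:,:,::-1])
    for n in("bolt_grip","cover_grip"):
        r=tip_of(c,n)[:2];print(c,n,r)
        for a in r[:1]:
            X=atz(c,a["at"],.13 if n[0]=="b" else .107,Pw if c=="wrist" else None)
            R0=np.array([.468,-.21,.13]) if n[0]=="b" else np.array([.3755,-.303,.107])
            print("  moved x,y",((X-R0)@xh).round(4),((X-R0)@yh).round(4))
for n in("objective_can","beaker","marker"):print(n,tip_of("side",n)[:1])
print(read_ft_force(),read_time_s(),read_joint_vel().round(4),read_eef_pos())
```

```text
wrist bolt_grip []
wrist cover_grip []
side bolt_grip [{'at': [337.1, 226.5], 'confidence': 0.57}]
  moved x,y 0.0067 0.0715
side cover_grip [{'at': [351.6, 276.4], 'confidence': 0.82}]
  moved x,y 0.0811 -0.0073
objective_can [{'at': [421.3, 354.8], 'confidence': 0.94}]
beaker [{'at': [343.1, 361.5], 'confidence': 0.66}]
marker [{'at': [402.9, 374.9], 'confidence': 0.93}]
[-0.10559322  0.32248627 -0.35559303] 32.0417 [ 0.0013 -0.0022  0.0009  0.0006 -0.0002  0.0001  0.0005] [ 0.36111823 -0.28910544  0.16700789]
```

View pics/side6.png

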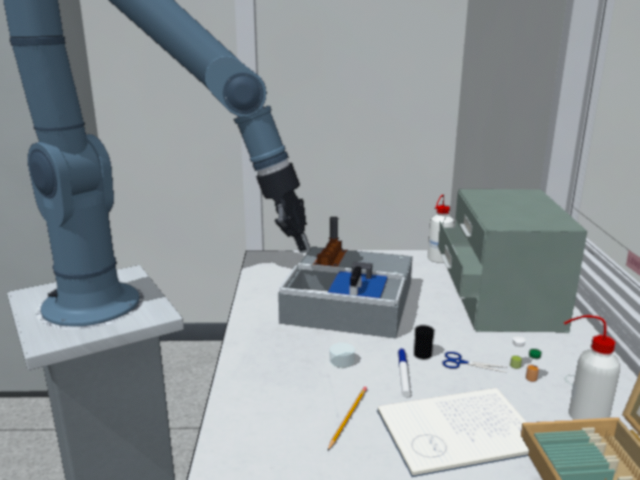

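View pics/wrist6.png

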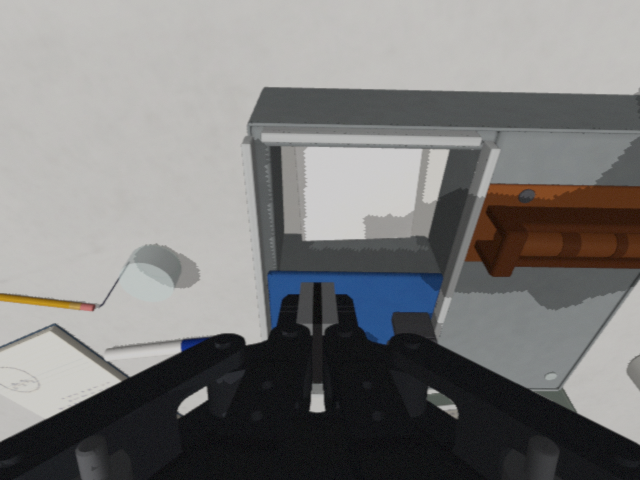

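Run:
```python
from h import *; from fk import *
P1=dict(np.load('w1.npz'));P6=camera_params("wrist")
a=atz("wrist",(130,121.5),.077,P1);b=atz("wrist",(355,272),.077,P6);print("front edge moved",(b-a)@xh)
f1=atz("wrist",(130,109),.07,P1)@xh;f6=atz("wrist",(370,128),.07,P6)@xh;print(f1,f6)
n=atz("side",(351.6,276.4),.107)-atz("side",(308.4,268.6),.107);print("net-net",n@xh,n@yh)
n=atz("side",(355.5,279),.107)-atz("side",(313.5,269.5),.107);print("hand",n@xh,n@yh)
im=cv2.imread("pics/wrist6.png");cv2.imwrite("pics/w6z.png",cv2.resize(im[110:340,220:520],None,fx=2.5,fy=2.5))
im=cv2.imread("pics/side6.png");cv2.imwrite("pics/s6z.png",cv2.resize(im[210:340,270:430],None,fx=4,fy=4,interpolation=cv2.INTER_CUBIC))
```

```text
front edge moved 0.08725588875451072
0.42440433847724945 0.4227243957039128
net-net 0.09121900059702467 -0.016571191916697137
hand 0.08971522462159903 -0.02472578532627346
```

View pics/s6z.png

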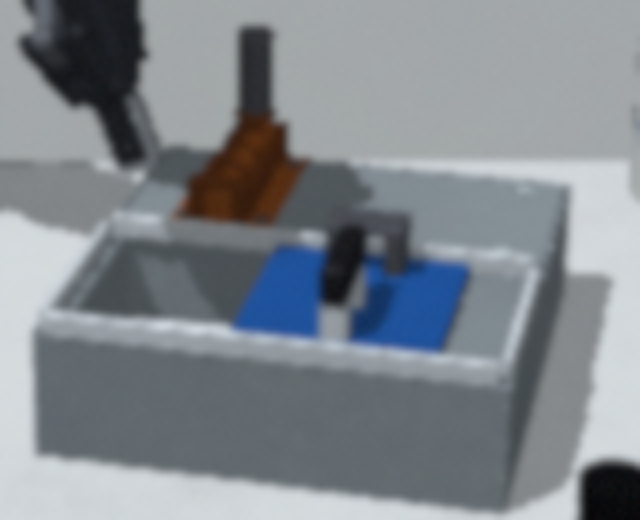

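The edge measurement puts the cover at 87–91 mm, right at its 90 mm stop. The bolt is drawn about 70 mm, the arm is free of contact, and the bystanders haven't moved. Handing in.

```bash
python3 -c "
from bench import *
print(read_ft_force(),read_time_s());sign_off()"
```

```text
[-0.10559322  0.32248627 -0.35559303] 32.0417
the job is handed in; nothing more can be done
```

I worked the bolt loose, drew it fully back, slid the cover fully open and handed the job in at 32.0 s. No verdict was reported, so what follows is from my own checks.

- **Bolt:** I took the arm past the post folded in, then under the crossbeam with the tool tilted. I gripped the handle and cleared three jams, at about 16, 25 and 38 mm of travel, with back-strokes of about 12 mm. It then ran to the end stop at 67 mm of measured travel. The side camera put the handle about 71 mm along.
- **Cover:** I pushed the bar with closed fingers until it hit the stop at the TCP position predicted for 90 mm. Checks afterwards:
  - The plate edge in the wrist view had moved 87 mm.
  - The network's before and after positions in the side view gave 91 mm.
  - One network position compared with my starting point gave only 81 mm. I judged that a pixel offset, because the push force and the edge measurement agree with each other.
- **End state:** the arm was clear with the wrist force under 0.5 N, and the can, beaker and marker were within 2–3 pixels of where they started.
- **Disagreements:** the network misplaced the bolt handle in the first top view, so I read it from the picture instead. In the last wrist view it found neither the handle nor the bar.

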